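# Open a push-and-turn fuel cap on a bench filler neck

### The arm

A 7-joint arm with a two-finger parallel gripper is mounted at the origin on a cart in front of the work surface, level with it; the furniture and walls round the work are solid. World frame = base frame: x ahead of the robot, y to its left, z up, the work surface at z = 0. Lengths are in m, angles in degrees, forces in N, time in s.
With the tool pointing down it reaches from about 0.425 to 0.875 m from the base axis. Payload 8.4 kg.
Tool frame: the origin (TCP) lies at the very end of the fingers, on their centre line; the grasp point (between the pads) lies behind it (robot.tcp_to_grasp is the z of the grasp point in the tool frame, in m); z points along the fingers, y is the line along which they close (so a half turn about z gives the same grasp; the last joint's range is limited). The gripper opens to 87 mm and grips with 3 to 60 N. Pads are 19 mm wide; open, the fingers measure 117 mm over their backs; the gripper's body (75 mm by 190 mm) begins 51 mm behind the grasp point.
Start: joints at [59.519, 19.091, 2.286, 83.961, -0.768, 76.965, -3.352], TCP at [0.273, -0.59, 0.192] pointing down, gripper open.
Joint ranges: [-147.57, 147.57], [-21.85, 119.76], [-74.77, 79.35], [14.55, 137.4], [-85.83, 265.84], [4.83, 119.75], [-152.11, 152.11]. Speed limits (degrees/s): [127.2, 127.2, 159.86, 159.86, 180, 180, 180].

### API

Orientations are given as [roll, pitch, yaw] about the fixed x, y, z axes, in that order (R = Rz(yaw) Ry(pitch) Rx(roll)).
In Python, from workcell import robot gives the robot as it stands. Calls block until the motion is done:
- robot.reach(position, orientation): joint-space move of the TCP to a pose.
- robot.servo_line(position, frame=None, velocity=0.15, until_force=None): straight line of the TCP; frame=None keeps the orientation; velocity is the mean speed in m/s. With until_force (N) it stops when the force on the tool has changed by that much, and returns True; else False.
- robot.move_joints(angles): joint-space move.
- robot.set_gripper(opening): finger opening in m; the grip force is fixed at half the most; returns when the fingers have stopped.
- robot.wait(seconds).
- robot.solve_ik(position, orientation): joint angles nearest the present ones, or None.
- robot.get_state(): the state.
- robot.read_camera(name): name is "scene" or "top"; returns a dict with "img" (384x512x3 uint8, red, green, blue), "z_map" (384x512 float32, m along the optical axis (not along the pixel's ray), 0 where there is no reading), "vertical_fov" (degrees; the focal length in pixels is half the picture's height over the tangent of half this angle, whatever the lens; pixels are square), "cx", "cy" (the principal point, pixels), "R" (3x3) and "t" (3): a world point X has camera coordinates R X + t. Camera axes: x right, y down, z forward; pixel columns grow to the right and rows downward; lengths in m; the calibration is good to about 2 mm. A picture is of the moment at which its call begins.
A pose or a line that the arm cannot do raises robot.PlanningError and nothing moves.
- robot.hand_in(): hands the job in; it is judged then, once.
Trained networks look in the newest picture that a camera, given by its name, has taken for a name from the list of things; names that differ only in an ending like _2 or _b are one class to them, and where a whole thing is asked for, a point or a joint stands for the part that bears it (a point fixed in the world has none). Each returns a list of dicts, best first, with "confidence" (0 to 1); they miss things now and then, are a little off and sometimes report something else, mostly with a low value. They report only what shows in the picture. A call takes as long as a camera call. They do not tell look-alikes from the thing itself.
- robot.spot_in(camera, label): "bbox" ([centre column, centre row, width, height] in pixels, round what is visible of it).
- robot.tip_of(camera, label): "position" ([column, row] in pixels: a listed point, or the origin of a listed thing).
The state is a dict: "clock": time; "q": joint angles; "joint_vel": joint speeds; "joint_efforts": joint torques, N m; "position": TCP position; "tool_rot": TCP orientation; "contact_force": force on the tool from outside, world axes, zero at the start; "wrist_torque": the same for the moment, N m; "gripper_width": finger opening in m; "gripper_force": force on a finger pad.
Only numpy, scipy, OpenCV 4.12 (cv2) and the standard library are available. Lean on these libraries where they do the work, as an engineer would, in place of code of your own. Each camera call takes 0.05 s, during which the arm holds its last target. There are 200 camera calls.

### The job

The fuel filler neck on the bench stand is closed with a push-and-turn safety cap. Push the cap down against its spring, turn it anticlockwise until it is released, lift it off and set it down (do not drop it) in the open metal tray, standing on its stem with the grip bar on top. Do not knock the other loose things about.

Things in the scene. Friction and masses are not known exactly. Their poses are not given: they have to be found in the camera images.
- cap: Black fuel cap, 66 mm across, about 0.12 kg, locked in the neck at the start. Origin on its axis in the plane of the skirt's underside; +z is its axis, pointing outward (bar side). Skirt and disc z 0 to 18 mm (flat disc top at 18), then the straight grip bar z 18 to 33 mm: 10 mm thick along cap x, 52 mm long along cap y. A stem goes down below the skirt.
- cap_bar_end (a point): End of the grip bar at cap x 0, y -26, z 26 mm. Seen from outside it points 30 degrees clockwise of neck +x when locked. Held pushed in, the cap turns 60 degrees anticlockwise (positive about cap +z) to the release position, 30 degrees past neck +x; a stop ends the turn at about 65 degrees. Then lift the cap straight out along its axis.
- neck: Aluminium filler neck, a fixed tube 76 mm across, 95 mm long, leaning 30 degrees from vertical to the front of the stand (roughly towards the robot). Origin at the centre of its mouth, 150 mm above the table; +z is its axis, out of the mouth; +y is level. The locked cap's origin is 9 mm above the mouth on this axis; its lugs are clear of the mouth when the origin is 18 mm above it.
- stand: Fixed grey bench stand that carries the neck: base plate 180 x 150 x 12 mm with two cheek plates up to 95 mm. Origin under the centre of the base plate, front to -x; the neck's mouth lies at x -20 mm, z 150 mm in its frame.
- follower (a joint): Sprung follower in the neck under the cap's stem: m pushed down from its top position. 0.006 with the cap locked; the cap must go 5 mm deeper (0.011; best 0.013, bottom 0.015) and be held there to turn past its catch; 0 when the cap is released (the spring lifts it 6 mm above the locked height). About 7 N when locked, 12 N pushed in (600 N/m).
- tray: Open plain steel tray, fixed, 150 x 190 mm outside (x by y), 30 mm high, walls and floor 4 mm. Origin under its centre; its floor is 4 mm above its origin, so a cap standing in it has its origin 26 mm above the tray's.
- screwdriver: Bystander: screwdriver with amber handle, 165 mm long, lying in front. Origin at the centre of its underside.
- sander: Bystander: dark rubber sanding block, 62 x 110 x 45 mm. Origin at the centre of its underside.
- mug: Bystander: white mug, 82 mm across, 94 mm high, to the right. Origin at the centre of its underside.
- tape: Bystander: roll of masking tape, 104 mm across, 25 mm high, lying flat behind the work. Origin at the centre of its underside.
- cap_foot (a point): Centre of the flat foot of the cap's stem, at cap z -22 mm. The round stem is 38 mm across. Two bayonet lugs on it, in line with the bar (+y and -y), are 12 mm wide, reach 28 mm from the axis and lie at z -18 to -13 mm.
Not all that is in view belongs to the job. Of the things that look like the cap, the larger one is meant.

How it is judged:
By the outcome, as a careful person would: the job done as asked, in the order asked, and still so for the second after the job is handed in, with the robot touching nothing.
It also fails if it takes over 48 s, if anything falls off the work surface, if the arm or the gripper's body presses on something with over 40 N, if the wrist force passes 120 N, or if a joint passes its speed limit or range.

## Working session

There is one attempt and no reset: what is moved stays moved. The work goes in short steps, each a Python script; the robot and the scene stay as the last script left them, time stands still between calls to the robot, and variables do not carry over. Pictures are saved under pics/ and viewed, at most 10 in all, crops included, and the job is handed in when it is done.

```bash
ls; mkdir -p pics
cat > h.py <<'E'
from workcell import robot
import numpy as np, cv2
def cam(n):
    c=robot.read_camera(n); c['f']=c['img'].shape[0]/2/np.tan(np.radians(c['vertical_fov']/2)); return c
def pt(c,u,v,z=None):
    if z is None:
        p=c['z_map'][int(v)-1:int(v)+2,int(u)-1:int(u)+2]; z=np.median(p[p>0]) if (p>0).any() else np.nan
    X=np.array([(u-c['cx'])/c['f']*z,(v-c['cy'])/c['f']*z,z]); return c['R'].T@(X-c['t'])
def ray(c,u,v,h):
    o=-c['R'].T@c['t']; d=c['R'].T@np.array([(u-c['cx'])/c['f'],(v-c['cy'])/c['f'],1]); return o+d*(h-o[2])/d[2]
def px(c,X):
    p=c['R']@np.array(X)+c['t']; return p[:2]/p[2]*c['f']+[c['cx'],c['cy']]
def save(c,n,box=None,s=1):
    im=c['img'][:,:,::-1]
    if box: im=im[box[1]:box[3],box[0]:box[2]]
    cv2.imwrite('pics/'+n,cv2.resize(im,None,fx=s,fy=s,interpolation=cv2.INTER_CUBIC))
E
python3 - <<'E'
from h import *
np.set_printoptions(precision=4,suppress=True)
print(robot.tcp_to_grasp,robot.get_state()['clock'])
for n in ['scene','top']:
    c=cam(n); save(c,n+'0.png',s=1.5)
    print(n,c['f'],c['cx'],c['cy'],-c['R'].T@c['t'],c['R'].tolist())
    for l in ['cap','neck','stand','tray']:
        print(l,[(np.round(d['position'],1).tolist(),round(d['confidence'],2),pt(c,*d['position'])) for d in robot.tip_of(n,l)[:3]])
        print('  box',[(np.round(d['bbox'],1).tolist(),round(d['confidence'],2)) for d in robot.spot_in(n,l)[:3]])
    print('barend',[(d['position'],d['confidence'],pt(c,*d['position'])) for d in robot.tip_of(n,'cap_bar_end')])
E
```

```text
pics
-0.0187 0.0
scene 405.2654442383734 256.4412051522985 187.30136119658673 [0.2194 0.5064 0.9616] [[-0.8641629286529492, -0.5031455067801166, -0.008187291917221352], [-0.3800084580973258, 0.6631652808403385, -0.6448297310627419], [0.32987270956605547, -0.5541267087002165, -0.7642823995020521]]
cap [([249.9, 163.9], 0.82, array([ 0.6141, -0.1241,  0.1772])), ([301.8, 209.9], 0.73, array([ 0.4642, -0.1557,  0.0366]))]
  box [([251.4, 165.9, 22.9, 24.3], 0.84), ([304.4, 211.5, 14.7, 19.8], 0.54)]
neck [([249.4, 167.8], 0.72, array([ 0.6099, -0.1144,  0.1733])), ([249.0, 197.4], 0.17, array([ 0.6287, -0.1366,  0.0121]))]
  box []
stand [([250.3, 199.2], 0.94, array([ 0.6217, -0.1326,  0.0122]))]
  box [([247.1, 192.6, 74.1, 69.9], 0.91), ([315.3, 245.8, 18.2, 31.9], 0.68)]
tray [([196.3, 268.0], 0.61, array([0.6296, 0.1338, 0.0054]))]
  box [([197.4, 268.5, 94.9, 84.4], 0.6)]
barend [([293.5, 211.1], 0.66, array([ 0.4925, -0.164 ,  0.0024])), ([251.7, 153.4], 0.58, array([ 0.6268, -0.1552,  0.1833])), ([250.9, 165.1], 0.45, array([ 0.6104, -0.123 ,  0.1755])), ([175.5, 213.2], 0.29, a
[... 242 characters left out ...]
652164939], [0.08282491323529771, 0.0030120004151969896, -0.9965595624954207]]
cap [([267.3, 170.0], 0.82, array([ 0.6144, -0.1278,  0.1791])), ([275.0, 231.0], 0.56, array([ 0.4635, -0.1464,  0.0268]))]
  box [([279.4, 233.4, 21.3, 16.0], 0.7), ([270.5, 157.6, 34.7, 42.1], 0.64)]
neck [([271.3, 173.2], 0.63, array([ 0.6046, -0.1371,  0.1918]))]
  box []
stand [([270.0, 167.4], 0.96, array([ 0.62  , -0.1345,  0.1835]))]
  box [([269.9, 170.1, 65.1, 76.8], 0.81)]
tray [([174.2, 175.7], 0.62, array([0.6286, 0.1366, 0.0049]))]
  box [([174.2, 173.9, 80.4, 70.3], 0.57)]
barend [([279.1, 167.8], 0.65, array([ 0.6189, -0.1568,  0.1801])), ([277.4, 224.5], 0.48, array([ 0.4813, -0.1537,  0.0256]))]
```

Run:
```python
from h import *
c=cam('top'); a=c['img'][120:260,200:340,::-1]
d=cam('scene'); b=d['img'][120:260,190:330,::-1]
z=np.hstack([cv2.resize(x,(400,400),interpolation=cv2.INTER_CUBIC) for x in (a,b)])
cv2.imwrite('pics/crop1.png',z)
```

```text
(no output)
```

View pics/scene0.png

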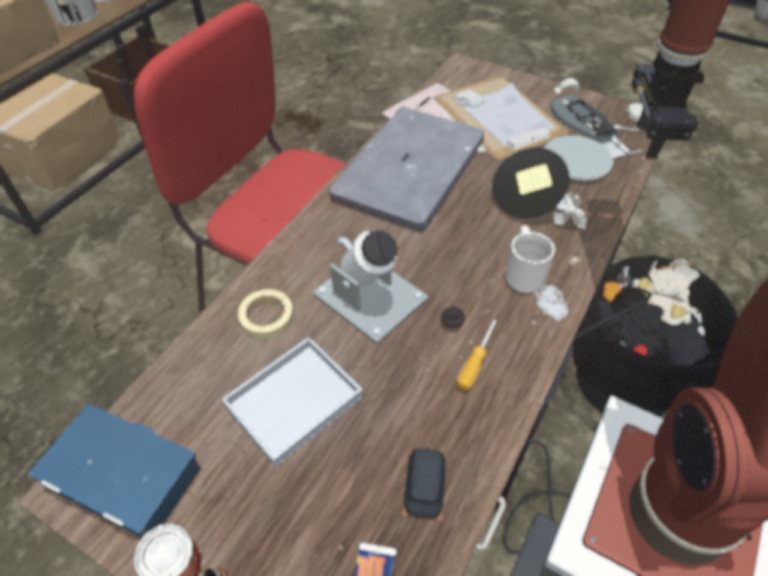

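View pics/top0.png

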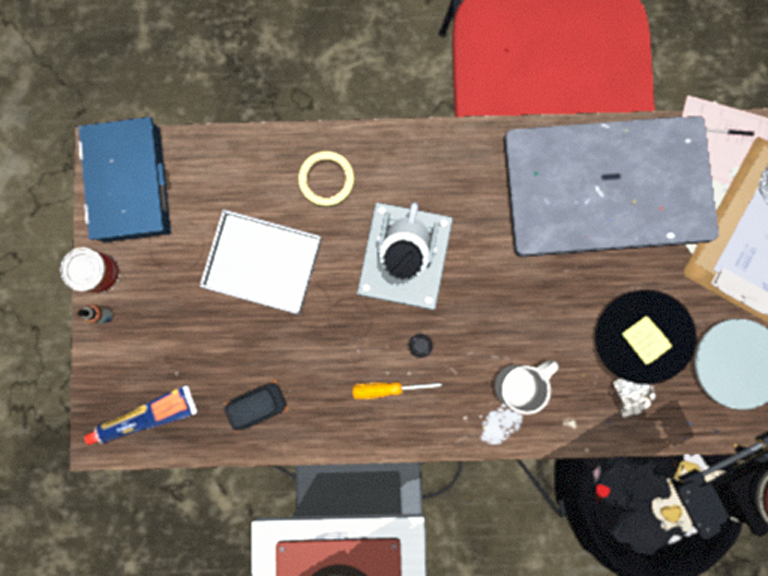

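```bash
sleep 1
```

```text
(no output)
```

View pics/crop1.png

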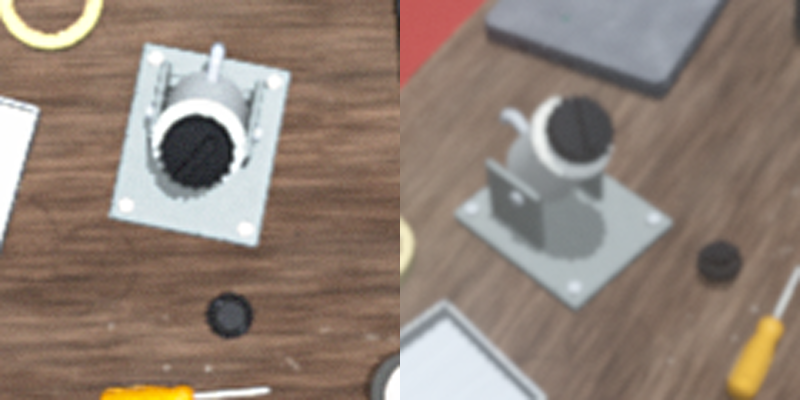

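The black cap in the neck (top 268,171; scene 251,166) is the larger look-alike and sits in the neck. The small one on the table (top 280,230; scene 302,211) is the decoy. The crop shows both clearly, with the bar running lower-left to upper-right. Next I'll refine the stand, cap and tray poses.

```bash
cat > pose.py <<'E'
from h import *
np.set_printoptions(precision=4,suppress=True)
def plate(c,box,test,h):
    u0,v0,u1,v1=box
    m=np.zeros(c['img'].shape[:2],np.uint8)
    hsv=cv2.cvtColor(c['img'],cv2.COLOR_RGB2HSV)
    for v in range(v0,v1):
        for u in range(u0,u1):
            z=c['z_map'][v,u]
            m[v,u]= z>0 and test(pt(c,u,v,z),hsv[v,u])
    return m
def rect(c,m,h):
    P=np.array([ray(c,u,v,h)[:2] for v,u in zip(*np.nonzero(m))],np.float32)
    return cv2.minAreaRect(P*1000)
if __name__=='__main__':
    for n,sb,tb in [('top',(230,125,310,215),(125,130,225,220)),('scene',(200,140,300,235),(140,215,250,315))]:
        c=cam(n)
        m=plate(c,sb,lambda X,h:(X[2]<.03) and h[1]<60 and h[2]>70,.012)
        m=cv2.morphologyEx(m,cv2.MORPH_OPEN,np.ones((3,3),np.uint8)); print(n,'stand',rect(c,m,.012))
        m=plate(c,tb,lambda X,h:h[1]<70,.02)
        m=cv2.morphologyEx(m,cv2.MORPH_OPEN,np.ones((3,3),np.uint8)); print(n,'tray',rect(c,m,.03 if n=='top' else .03))
        m=plate(c,sb,lambda X,h:X[2]>.14 and h[2]<75,0)
        m=cv2.morphologyEx(m,cv2.MORPH_OPEN,np.ones((3,3),np.uint8))
        k,l,s,ce=cv2.connectedComponentsWithStats(m); i=1+np.argmax(s[1:,4]); print(n,'cap',s[i],ce[i])
        vs,us=np.nonzero(l==i); P=np.array([pt(c,u,v,c['z_map'][v,u]) for v,u in zip(vs,us)])
        w=np.linalg.svd(P-P.mean(0))[2][2]; print('cap pts mean',P.mean(0),'normal',w,'n',len(P),'ctr',pt(c,*ce[i]))
E
python3 pose.py
```

```text
top stand ((650.1641235351562, -109.03226470947266), (214.8460693359375, 197.88845825195312), 76.84513092041016)
top tray ((666.78564453125, 119.48907470703125), (204.63015747070312, 233.7884521484375), 72.70703887939453)
top cap [257 161  24  25 461] [268.3753 172.6725]
cap pts mean [ 0.6077 -0.1302  0.1783] normal [-0.4154  0.0899  0.9052] n 461 ctr [ 0.6072 -0.1302  0.1832]
scene stand ((662.252197265625, -186.30648803710938), (328.2837219238281, 381.61279296875), 29.89799690246582)
scene tray ((648.2220458984375, 133.20156860351562), (314.88323974609375, 292.300048828125), 30.01232147216797)
scene cap [251 156   9  20  80] [254.6    166.8125]
cap pts mean [ 0.5986 -0.1223  0.1758] normal [-0.6723 -0.737   0.0693] n 80 ctr [ 0.5972 -0.1199  0.1787]
```

```bash
cat > fit.py <<'E'
from h import *
from scipy.optimize import least_squares
np.set_printoptions(precision=4,suppress=True)
T,S=cam('top'),cam('scene')
def o(p,s,off): return (np.array(p)+.5)/s-.5+off
k=400/140
def fit(obs,x0):
    def M(q,P): c,s=np.cos(q[2]),np.sin(q[2]); return [q[0]+c*P[0]-s*P[1],q[1]+s*P[0]+c*P[1],P[2]]
    f=lambda q:np.concatenate([px(c,M(q,P))-uv for c,P,uv in obs])
    r=least_squares(f,x0,loss='soft_l1'); print('pose',r.x,np.degrees(r.x[2]),'res',r.fun.round(1)); return r.x
a,b,h=.09,.075,.012
def st(c): 
    t={'T':(T,[200,120],[0,0]),'S':(S,[190,120],[400,0])}[c]
    return lambda P,p:(t[0],P,o(np.array(p)-t[2],k,t[1]))
t,s=st('T'),st('S')
q=[t((a,b,h),(145,43)),t((a,-b,h),(290,71)),t((-a,-b,h),(257,246)),t((-a,b,h),(109,215))]
fit(q,[.62,-.13,-.2])
w=[s((a,-b,h),(673,222)) if 0 else s((-a,-b,h),(673,222)),s((-a,b,h),(576,308)),s((a,b,h),(453,213))]
fit(w,[.62,-.13,-.2]); q=fit(q+w,[.62,-.13,-.2])
A,B,H=.075,.095,.03
r=[(T,P,o(p,1.5,0)) for P,p in [((A,B,H),(227,212)),((A,-B,H),(320,237)),((-A,-B,H),(297,312)),((-A,B,H),(201,286))]]
fit(r,[.63,.135,-.2])
r2=[(S,P,o(p,1.5,0)) for P,p in [((A,B,H),(224,401)),((A,-B,H),(309,341)),((-A,-B,H),(361,388)),((-A,B,H),(277,459))]]
fit(r2,[.63,.135,-.2]); fit(r+r2,[.63,.135,-.2])
c,sn=np.cos(q[2]),np.sin(q[2]); Rz=np.array([[c,-sn,0],[sn,c,0],[0,0,1]])
m=np.array([q[0],q[1],0])+Rz@[-.02,0,.15]; ax=Rz@[-.5,0,.75**.5]
X=Rz@[.75**.5,0,.5]; Y=Rz@[0,1,0]
top=m+ax*(.009+.018)
print('mouth',m,'axis',ax,'captop',top)
# overlay check + direct disc rim fit
for cc,n in ((T,'T'),(S,'S')):
    im=cv2.resize(cc['img'][:,:,::-1],None,fx=4,fy=4,interpolation=cv2.INTER_CUBIC)
    def pr(P): return tuple(int(round(v)) for v in (px(cc,P)+.5)*4-.5)
    for ang in np.arange(0,360,5):
        t=np.radians(ang); d=X*np.cos(t)+Y*np.sin(t)
        cv2.circle(im,pr(top+.033*d),1,(0,255,0),-1); cv2.circle(im,pr(m+.038*d),1,(0,0,255),-1)
    t=np.radians(-30);d=X*np.cos(t)+Y*np.sin(t)
    cv2.line(im,pr(top+.015*ax-.026*d),pr(top+.015*ax+.026*d),(255,255,0),1)
    for P in [(a,b),(a,-b),(-a,-b),(-a,b)]: cv2.circle(im,pr(np.array([q[0],q[1],0])+Rz@[*P,h]),3,(255,0,255),-1)
    u,v=pr(top); cv2.imwrite(f'pics/ov{n}.png',im[v-200:v+280,u-190:u+190])
cv2.imwrite('pics/ov.png',np.hstack([cv2.imread('pics/ovT.png'),cv2.imread('pics/ovS.png')]))
E
python3 fit.py
```

```text
pose [ 0.6371 -0.1371 -0.2252] -12.901365047641331 res [-0.2 -0.6  0.5 -0.3 -0.   0.2 -0.2  0.6]
pose [ 0.6383 -0.1388 -0.2238] -12.823883729670062 res [ 0.3 -0.2 -0.1  0.1 -0.2 -0. ]
pose [ 0.6375 -0.1377 -0.225 ] -12.891596186738665 res [-0.  -0.7  0.7 -0.4  0.2  0.  -0.   0.5  0.4  0.2 -0.1  0.6 -0.2  0.3]
pose [ 0.6299  0.1326 -0.3045] -17.446524598603 res [-1.8 -1.5  0.7 -0.   0.8  1.3 -0.3  0. ]
pose [ 0.6293  0.1316 -0.2749] -15.748297456599326 res [-0.4 -0.1 -0.2 -2.4  1.6 -0.  -0.3  0.9]
pose [ 0.6295  0.1322 -0.2862] -16.40002245386897 res [-2.4 -1.   0.5 -0.6  1.5  1.   0.1  0.9 -0.6 -0.4  0.1 -2.2  1.4  0.6
 -1.   1. ]
mouth [ 0.618  -0.1332  0.15  ] axis [-0.4874  0.1116  0.866 ] captop [ 0.6048 -0.1302  0.1734]
```

```bash
sleep 2
```

```text
(no output)
```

View pics/ov.png

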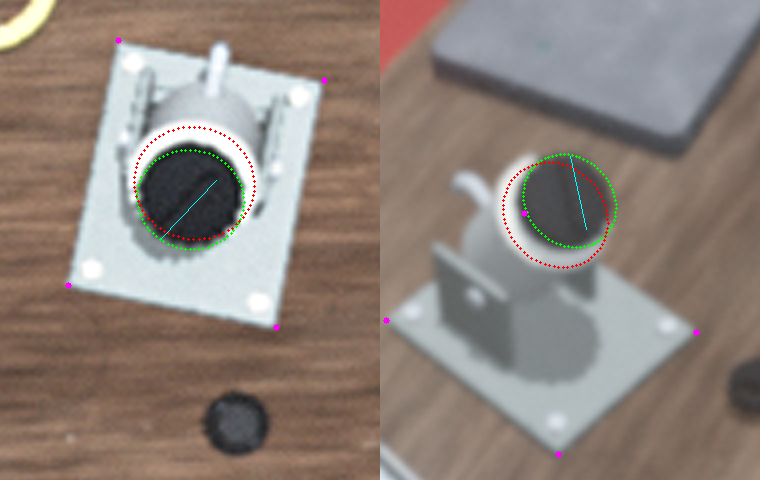

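The picture shows the model's rims and bar lying on the cap within about 1 px in both views (cap centre near 190,197 left and 568,200 right), so the pose is good to about 2 mm. Next I'll check reachability and hover.

Run:
```python
from g import *
s=robot.get_state()
robot.servo_line([.30,-.5,.30],velocity=.3)
robot.reach(on(.10),ori(0,-1)); st('q','position')
robot.set_gripper(.032)
robot.servo_line(on(.045),velocity=.08)
a=st('position','contact_force','gripper_width')
hit=robot.servo_line(on(.022),velocity=.015,until_force=3)
b=st('position','contact_force'); print(hit,'h',(np.array(b['position'])-m)@ax,'df axis',(np.array(b['contact_force'])-a['contact_force'])@ax)
c=cam('top'); d=cam('scene')
z=np.hstack([cv2.resize(x['img'][120:220,210:310,::-1] if i==0 else x['img'][110:210,200:300,::-1],(400,400),interpolation=cv2.INTER_CUBIC) for i,x in enumerate((c,d))]); cv2.imwrite('pics/n1.png',z)
```

```text
3.61 ('q', array([  43.702 ,  -12.71  ,  -32.701 ,  116.9603,   -7.5997,   43.9361,
       -119.0572])) ('position', array([ 0.5692, -0.1232,  0.2364]))
5.57 ('position', array([ 0.5962, -0.1282,  0.1893])) ('contact_force', array([ 1.054 , -1.1294,  0.5612])) ('gripper_width', np.float64(0.0318))
7.25 ('position', array([ 0.6073, -0.1308,  0.1691])) ('contact_force', array([ 0.4902, -0.2196, -0.0996]))
False h 0.02207665105696991 df axis -0.19594984091328968
```

```bash
sleep 3
```

```text
(no output)
```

View pics/n1.png

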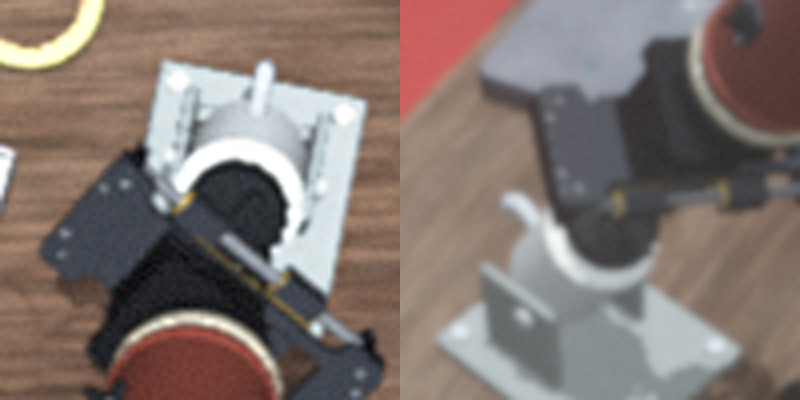

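The view shows the gripper straddling the bar with no contact yet, so the fingertips probably sit short of the TCP at this opening. I'll creep down to contact.

Run:
```python
from g import *
a=st('contact_force')
hit=robot.servo_line(on(.012),velocity=.012,until_force=3.5)
b=st('position','contact_force'); h=(np.array(b['position'])-m)@ax; print(hit,'h',h,'df',(np.array(b['contact_force'])-a['contact_force'])@ax,(np.array(b['contact_force'])-a['contact_force'])@X,(np.array(b['contact_force'])-a['contact_force'])@Y)
```

```text
7.35 ('contact_force', array([ 0.7503,  0.7703, -0.1867]))
8.33 ('position', array([ 0.6122, -0.1319,  0.1605])) ('contact_force', array([-0.5152,  0.272 , -0.0485]))
False h 0.012069562082307183 df 0.6809883325153444 -0.9029688436238242 -0.7680680287391204
```

Run:
```python
from g import *
s=robot.get_state(); p=np.array(s['position']); R=Ro.from_euler('xyz',s['tool_rot'],degrees=True).as_matrix() if np.size(s['tool_rot'])==3 else np.array(s['tool_rot'])
print(R, ax, s['gripper_width'],s['gripper_force'])
ims=[]
for n,(u,v) in (('top',(220,120)),('scene',(200,110))):
    c=cam(n); im=cv2.resize(c['img'][v:v+100,u:u+100,::-1],(400,400),interpolation=cv2.INTER_CUBIC)
    f=lambda P:tuple(int(x) for x in (px(c,P)-[u,v]+.5)*4)
    cv2.line(im,f(p),f(p-R[:,2]*.07),(0,255,0),1)
    for k in (-1,1):
        cv2.line(im,f(p+R[:,1]*k*.016),f(p+R[:,1]*k*.016-R[:,2]*.07),(255,0,255),1)
    for ang in range(0,360,6):
        d=X*np.cos(np.radians(ang))+Y*np.sin(np.radians(ang)); cv2.circle(im,f(m+ax*.027+.033*d),1,(0,255,255),-1)
    ims.append(im)
cv2.imwrite('pics/n2.png',np.hstack(ims))
```

```text
[[ 0.6195 -0.6153  0.4875]
 [-0.6547 -0.7476 -0.1116]
 [ 0.4331 -0.25   -0.866 ]] [-0.4874  0.1115  0.866 ] 0.032243699615145345 0.0
```

```bash
sleep 3
```

```text
(no output)
```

View pics/n2.png

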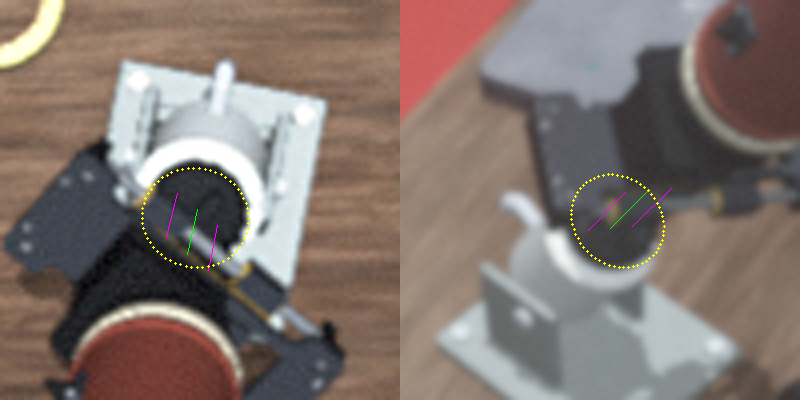

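Run:
```python
from g import *
s=robot.get_state(); p=np.array(s['position']); R=Ro.from_euler('xyz',s['tool_rot'],degrees=True).as_matrix() if np.size(s['tool_rot'])==3 else np.array(s['tool_rot'])
print(s['q'],p)
C=np.c_[X*np.cos(np.radians(60))+Y*np.sin(np.radians(60)),X*np.cos(np.radians(150))+Y*np.sin(np.radians(150)),ax]
for n in ('top','scene'):
    c=cam(n); v,u=np.mgrid[100:240,190:330]; z=c['z_map'][100:240,190:330].ravel(); u=u.ravel()[z>0]; v=v.ravel()[z>0]; z=z[z>0]
    P=(np.c_[(u-c['cx'])/c['f']*z,(v-c['cy'])/c['f']*z,z]-c['t'])@c['R']
    T=(P-m)@C*1000   # cap x, cap y, height above mouth (mm)
    k=(abs(T[:,0])<110)&(abs(T[:,1])<45)&(T[:,2]>10)&(T[:,2]<150)
    print(n,k.sum())
    G={}
    for a in T[k]: G.setdefault((int(a[0]//12)*12,int(a[1]//15)*15),[]).append(a[2])
    ys=range(-45,45,15)
    for x in range(-108,108,12): print(x,[f"{min(G[x,y]):.0f}-{max(G[x,y]):.0f}" if (x,y) in G else '.' for y in ys])
```

```text
[  44.6708   -1.9402  -37.5421  118.107     3.337    33.6178 -128.3493] [ 0.6122 -0.1319  0.1605]
top 915
-108 ['.', '.', '.', '.', '.', '.']
-96 ['137-149', '.', '.', '.', '.', '.']
-84 ['118-149', '.', '.', '.', '.', '.']
-72 ['128-150', '128-148', '149-149', '148-149', '147-147', '.']
-60 ['125-134', '128-149', '.', '.', '.', '.']
-48 ['117-140', '134-149', '135-140', '135-139', '.', '.']
-36 ['117-140', '14-149', '20-140', '.', '.', '.']
-24 ['118-140', '15-149', '24-105', '24-75', '25-30', '.']
-12 ['12-133', '20-150', '25-43', '25-43', '27-29', '.']
0 ['11-133', '17-150', '24-45', '42-44', '.', '.']
12 ['15-137', '12-150', '22-47', '.', '.', '.']
24 ['118-140', '12-148', '13-30', '14-15', '.', '.']
36 ['118-141', '136-149', '.', '.', '.', '136-136']
48 ['119-141', '125-149', '.', '.', '.', '136-136']
60 ['128-148', '129-149', '.', '.', '.', '.']
72 ['117-148', '.', '.', '.', '.', '.']
84 ['118-149', '149-149', '144-146', '146-150', '.', '.']
96 ['.', '.', '.', '.', '.', '.']
scene 764
-108 ['.', '.', '.', '.', '.', '.']
-96 ['.', '.', '.', '.', '.', '122-147']
-84 ['.', '.', '114-119', '118-121', '116-133', '116-150']
-72 ['.', '.', '.', '146-149', '130-146', '127-149']
-60 ['.', '.', '.', '.', '127-149', '130-130']
-48 ['.', '.', '.', '.', '134-148', '118-139']
-36 ['.', '.', '.', '18-106', '15-150', '118-140']
-24 ['.', '.', '65-71', '24-105', '15-148', '117-138']
-12 ['.', '.', '.', '29-41', '16-150', '15-132']
0 ['.', '.', '.', '23-46', '13-142', '15-128']
12 ['.', '.', '27-27', '21-49', '11-150', '118-139']
24 ['138-138', '.', '13-62', '11-55', '11-149', '116-139']
36 ['135-137', '.', '.', '.', '120-149', '117-140']
48 ['134-134', '.', '.', '117-117', '125-150', '123-139']
60 ['.', '.', '.', '.', '127-132', '128-130']
72 ['.', '.', '.', '.', '.', '115-150']
84 ['114-147', '114-150', '113-150', '114-149', '112-150', '116-150']
96 ['.', '.', '.', '.', '.', '.']
```

Depth shows the bar top at 43 mm and the disc at about 25 mm, so the cap is untouched. The gripper body is higher than the model predicts, so I'll continue the guarded descent.

```bash
cat > strip.py <<'E'
from g import *
def strip(turn=0):
    t=np.radians(60+turn); a=X*np.cos(t)+Y*np.sin(t); C=np.c_[a,np.cross(ax,a),ax]
    for n in ('top','scene'):
        c=cam(n); v,u=np.mgrid[100:240,190:330]; z=c['z_map'][100:240,190:330].ravel(); u=u.ravel()[z>0]; v=v.ravel()[z>0]; z=z[z>0]
        P=(np.c_[(u-c['cx'])/c['f']*z,(v-c['cy'])/c['f']*z,z]-c['t'])@c['R']
        T=(P-m)@C*1000
        k=(abs(T[:,0])<40)&(abs(T[:,1])<14)&(T[:,2]>31)&(T[:,2]<125); T=T[k]
        print(n,len(T)); print(T[np.argsort(T[:,2])].round(0).astype(int).tolist()[:45])
E
python3 - <<'E'
from strip import *
strip()
a=st('contact_force')
hit=robot.servo_line(on(-.004),velocity=.012,until_force=3.5)
b=st('position','contact_force'); d=np.array(b['contact_force'])-a['contact_force']; print(hit,'h',(np.array(b['position'])-m)@ax,'df',d@ax,d@X,d@Y)
E
```

```text
top 65
[[21, -12, 32], [-9, 3, 32], [7, -7, 32], [5, -6, 33], [0, 11, 38], [6, -12, 38], [5, -6, 39], [5, -10, 40], [-4, -11, 40], [0, -8, 40], [-3, -4, 41], [1, 14, 41], [-1, -3, 42], [-2, -14, 42], [-15, -1, 42], [-19, -8, 42], [2, -11, 42], [-3, 10, 42], [2, -3, 42], [-3, -1, 42], [-1, -10, 42], [0, -12, 42], [-1, 12, 43], [1, -5, 43], [3, 11, 43], [-3, -9, 43], [4, -9, 43], [4, -13, 43], [2, -7, 43], [1, -2, 44], [-15, -6, 44], [-1, -8, 46], [24, -11, 47], [-21, -10, 48], [-16, -9, 49], [-19, -9, 50], [-15, -6, 50], [-17, -8, 52], [-22, -10, 52], [-14, 7, 54], [-19, -9, 55], [-17, -8, 56], [-15, 4, 57], [-15, -7, 59], [-22, -10, 59]]
scene 38
[[5, 9, 34], [5, 13, 38], [2, 11, 39], [-1, 12, 41], [5, 11, 41], [-3, 12, 42], [-24, 9, 42], [22, 8, 43], [25, 5, 44], [-24, 9, 50], [19, 8, 50], [25, 7, 50], [24, 9, 53], [-19, 10, 54], [-20, 9, 59], [-23, 9, 59], [-16, 0, 66], [-16, -2, 67], [27, 0, 68], [-16, 0, 73], [-15, 3, 73], [-15, 5, 79], [-14, 3, 82], [-16, 6, 82], [-16, 4, 84], [-26, 8, 86], [-20, 8, 86], [-17, 8, 86], [-21, 9, 89], [-21, 7, 91], [-18, 7, 91], [-15, 7, 92], [-23, 8, 92], [-25, 9, 93], [-27, 9, 95], [-25, 9, 101], [-21, 9, 102], [-23, 12, 109]]
8.63 ('contact_force', array([-0.7807, -0.8692,  1.1498]))
9.85 ('position', array([ 0.6196, -0.1336,  0.1468])) ('contact_force', array([-2.0577, -0.3054,  4.7298]))
True h -0.0036330860181219686 df 3.7855906011857665 0.6029970142391772 0.2647728405660602
```

Run:
```python
from g import *
t=np.radians(60); cx=X*np.cos(t)+Y*np.sin(t)
robot.servo_line(on(-.002),velocity=.02); a=st('contact_force','gripper_width')
for w in (.016,.013,.0):
    robot.set_gripper(w); b=st('gripper_width','gripper_force','position'); d=np.array(b['contact_force'])-a['contact_force']; print('d capx',d@cx,'capy',d@np.cross(ax,cx),'ax',d@ax)
```

```text
10.11 ('contact_force', array([-0.7213, -0.0804, -0.1136])) ('gripper_width', np.float64(0.0318))
10.73 ('gripper_width', np.float64(0.0162)) ('gripper_force', np.float64(0.0)) ('position', array([ 0.619 , -0.1334,  0.1483]))
d capx 0.638924486426826 capy -0.783408875809757 ax -0.09422550821385815
11.09 ('gripper_width', np.float64(0.0133)) ('gripper_force', np.float64(0.0)) ('position', array([ 0.619 , -0.1335,  0.1482]))
d capx 0.5587763089877885 capy 0.2827482068193823 ax -0.16362948136969258
11.35 ('gripper_width', np.float64(0.0094)) ('gripper_force', np.float64(30.0002)) ('position', array([ 0.6189, -0.1335,  0.1483]))
d capx 0.09451826479776204 capy -0.2720677438770403 ax 0.6119419698312012
```

The gripper is centred, gripping the bar (9.4 mm) at 30 N. Now I'll push in and turn in steps.

Run:
```python
from g import *
H0=-.0019
def rep(t):
    b=robot.get_state(); d=np.array(b['contact_force']); print(t,round(b['clock'],2),'h',round(float((np.array(b['position'])-m)@ax),4),'ax',round(float(d@ax),2),'lat',round(float(d@X),2),round(float(d@Y),2),'tq',round(float(np.array(b['wrist_torque'])@ax),2),'w',b['gripper_width'])
    return d@ax
robot.servo_line(on(H0-.007),velocity=.03); f=rep('push')
if f<9: raise SystemExit('weak push')
for t in (5,10,20,30,40,50,56,61):
    robot.servo_line(on(H0-.007),ori(t,-1),velocity=.05); rep(t)
```

```text
push 11.73 h -0.0088 ax 9.38 lat -1.61 -0.1 tq -0.02 w 0.009901299187832432
5 11.98 h -0.0086 ax 9.23 lat -1.48 -0.3 tq -0.05 w 0.0099312857117547
10 12.23 h -0.0085 ax 9.85 lat -0.2 -0.93 tq 0.02 w 0.009598373135841642
20 12.56 h -0.0085 ax 9.63 lat -0.58 0.63 tq -0.04 w 0.009905727485486146
30 12.88 h -0.0084 ax 9.14 lat 0.18 0.31 tq -0.05 w 0.009716142815071988
40 13.21 h -0.0084 ax 9.82 lat -0.92 -0.78 tq -0.08 w 0.010032174683684702
50 13.53 h -0.0084 ax 9.09 lat -0.47 0.44 tq -0.06 w 0.0099231714555536
56 13.79 h -0.0084 ax 9.02 lat -1.22 0.61 tq 0.0 w 0.009797087508274696
61 14.04 h -0.0084 ax 8.46 lat -0.25 -0.24 tq 0.03 w 0.009687228332023934
```

Run:
```python
from g import *
for h in (-.005,-.001,.003,.006):
    robot.servo_line(on(h),velocity=.03,until_force=15)
    b=robot.get_state(); d=np.array(b['contact_force']); print(h,round(b['clock'],2),'h',round(float((np.array(b['position'])-m)@ax),4),'ax',d@ax,'lat',d@X,d@Y,'tq',np.array(b['wrist_torque'])@ax,b['gripper_width'])
ims=[]
for n,(u,v) in (('top',(220,120)),('scene',(200,110))):
    c=cam(n); ims.append(cv2.resize(c['img'][v:v+100,u:u+100,::-1],(400,400),interpolation=cv2.INTER_CUBIC))
cv2.imwrite('pics/n3.png',np.hstack(ims))
```

```text
-0.005 14.32 h -0.0045 ax 7.4683716220825405 lat -0.5720563254891129 0.8322687918615291 tq 0.040665158886366126 0.009727194988584485
-0.001 14.61 h -0.0006 ax 4.031669151107499 lat 0.3545907836824427 -0.14655980842623326 tq 0.0216958243376368 0.009801147563209305
0.003 14.89 h 0.0032 ax 1.986188726203434 lat 1.53798974845252 0.5639602782961304 tq -0.022132328781183652 0.009750243689193567
0.006 15.14 h 0.0057 ax -0.6890243363497036 lat -0.6037818963611661 0.19079755431201315 tq -0.008553156837593463 0.009477318240618031
```

```bash
sleep 3
```

```text
(no output)
```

View pics/n3.png

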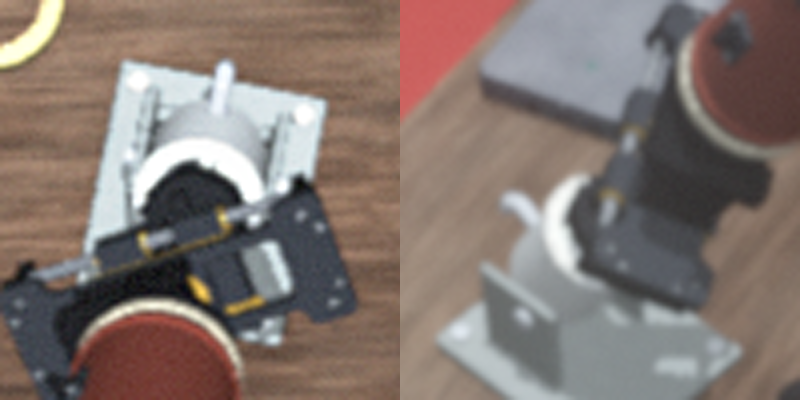

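The view shows the bar turned with the gripper, and the push force fell to zero about 7.6 mm above the locked height, so the cap is released. I'll lift it off and carry it to the tray.

Run:
```python
from g import *
robot.servo_line(on(.075),velocity=.08); s=st('position','contact_force','gripper_width','q')
robot.servo_line((np.array(on(.075))+[0,.06,.06]).tolist(),velocity=.15)
q=np.array(robot.get_state()['q'])
best=min(((np.abs(np.array(j)-q).max(),y) for y in range(-180,180,15) for j in [robot.solve_ik([.63,.132,.15],down(y))] if j is not None)); print(best)
robot.reach([.63,.132,.15],down(best[1])); st('position','gripper_width','gripper_force','q')
ims=[]
for n,(u,v) in (('top',(125,110)),('scene',(140,150))):
    c=cam(n); ims.append(cv2.resize(c['img'][v:v+150,u:u+150,::-1],(400,400),interpolation=cv2.INTER_CUBIC))
cv2.imwrite('pics/n4.png',np.hstack(ims))
```

```text
16.25 ('position', array([ 0.5813, -0.1249,  0.2143])) ('contact_force', array([-0.1514,  0.2813, -1.1056])) ('gripper_width', np.float64(0.0096)) ('q', array([ 45.8984, -10.0109, -35.8204, 117.4707,  -5.9271,  40.8244,
       -59.5065]))
(np.float64(40.13250845211941), 90)
17.91 ('position', array([0.6302, 0.1307, 0.1499])) ('gripper_width', np.float64(0.0098)) ('gripper_force', np.float64(29.9994)) ('q', array([ 17.0279,  25.702 , -43.8552,  86.2064,  18.1141,  75.3643,
       -28.7737]))
```

```bash
sleep 3
```

```text
(no output)
```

View pics/n4.png

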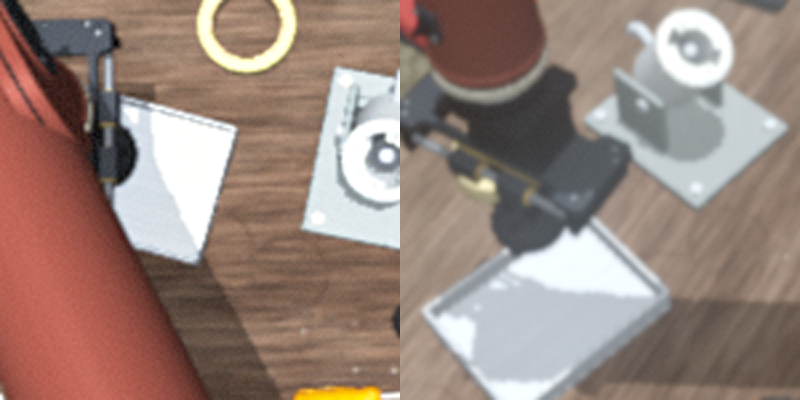

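The neck is open (scene view, 692,48) and the cap is in the gripper over the tray (top 120,155; scene 530,215). Now a guarded lowering.

Run:
```python
from g import *
robot.servo_line([.63,.132,.035],velocity=.12); robot.wait(.2)
a=st('position','contact_force')
hit=robot.servo_line([.63,.132,.005],velocity=.012,until_force=3); b=st('position','contact_force'); print(hit)
```

```text
19.32 ('position', array([0.6305, 0.1321, 0.0357])) ('contact_force', array([ 0.1573,  0.4205, -1.6349]))
20.88 ('position', array([0.63 , 0.132, 0.015])) ('contact_force', array([ 0.2139, -0.4481,  4.1688]))
True
```

Contact came exactly at the predicted height (TCP z 0.015). I'll release, retreat and check.

Run:
```python
from g import *
robot.servo_line([.63,.132,.0153],velocity=.02)
robot.set_gripper(.03); robot.wait(.3)
robot.servo_line([.63,.132,.09],velocity=.08); robot.servo_line([.63,.132,.22],velocity=.2)
robot.reach([.45,.05,.30],down(90)); robot.wait(.3); st('position','contact_force')
T=cam('top'); S=cam('scene')
for n,c in (('top',T),('scene',S)):
    print(n,[(d['position'],d['confidence'],pt(c,*d['position'])) for d in robot.tip_of(n,'cap')[:3]])
cv2.imwrite('pics/end.png',np.hstack([cv2.resize(T['img'][90:330,100:400,::-1],(400,320)),cv2.resize(S['img'][100:340,100:400,::-1],(400,320))]))
```

```text
25.16 ('position', array([0.4503, 0.0504, 0.2995])) ('contact_force', array([0.0125, 1.8107, 0.2747]))
top [([277.3, 232.8], 0.75, array([ 0.4585, -0.1523,  0.039 ])), ([171.1, 174.4], 0.74, array([0.6258, 0.1343, 0.0572]))]
scene [([195.6, 263.0], 0.81, array([0.623, 0.138, 0.044])), ([301.4, 210.6], 0.73, array([ 0.4642, -0.1532,  0.0361]))]
```

```bash
sleep 3
```

```text
(no output)
```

View pics/end.png

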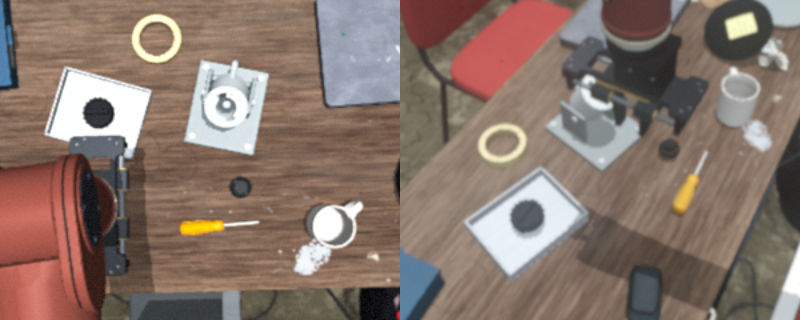

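The cap stands upright in the tray with its bar on top (top view 98,113; scene 527,216). The neck is open and the other things are where they were.

```bash
python3 -c "
from workcell import robot
print(robot.hand_in())"
```

```text
the job is handed in; nothing more can be done
None
```

The cap was pushed in, turned, lifted off and set standing on its stem in the tray, bar on top, nothing else disturbed, and the job was handed in after about 25 s on the robot's clock.

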